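# Vent a vacuum canister and hold its sticky lid ajar

### The job

The lid of the glass vacuum canister is held down by vacuum, and its rubber seal is sticky: take the red-handled stylus from the tool block, press the small red vent button sunk in the steel collar on the lid fully down with its tip to let the air in, and stand the stylus back in its hole in the block. Then pull the lid straight up by its knob until the seal lets go, without letting it jump right off, and hold it level just above the canister raised about 20 mm, so that I can slip a drying sachet in; finish while you are still holding it there. Leave the other tools, bottles, jar and mug where they are.

Things in the scene. Friction and masses are not known exactly. Their poses are not given: they have to be found in the camera images.
- canister: Fixed glass canister with oak galls inside, 150 mm dia, 90 high, in a wooden ring (184 dia, 18 high) screwed to the bench; it cannot move. Origin on the bench under its centre, z up.
- canister_rim (a point): Centre of the canister's rim, 90 mm above the bench; the closed lid's underside lies here. Axes as the canister's.
- lid: Loose black lid, 0.4 kg, disc 152 dia x 14 mm thick, plug below it 13 mm into the neck. Origin: centre of the disc's underside, z up. Knob at the centre, vent collar on +x, gauge on -x. Under vacuum it cannot be pulled off; once vented the seal grips until a straight pull peaks near 16 N (weight 4 N included) 3 to 5 mm up, then lets go with a jump of a few mm; clear of the neck from about 12 mm.
- knob (a point): Grip point of the lid's aluminium knob, on the lid's axis, 38 mm above the lid's underside. Knob: upright cylinder 32 dia, from 14 to 52 mm above the underside. Axes as the lid's: beside the knob, the lid is clear along y; along x lie the collar (from 38 mm off the axis) and the gauge (from 32 mm off).
- vent_rim (a point): Centre of the top rim of the vent collar, a steel tube on the lid 52 mm from its axis, 28 outer dia, 15 inner dia, 14 tall. The red button (10 dia) sits inside, its top 8 mm below this point. Axes as the lid's.
- vent (a joint): Travel of the red vent button, m: 0 at rest, 0.004 fully home (downward). Spring button: 0.6 N to start, about 3.5 N at the bottom. Pressed fully home it lets the air in for good; let go, it springs back to about 0.001.
- gauge (a joint): Needle of the round white-faced vacuum gauge on the lid (36 dia, 16 high, 50 mm from the lid's axis on its -x side), rad: near 0 under vacuum, swings to about 1.3 once vented and stays there.
- stylus: Ball-tipped embossing stylus, RED handle, 125 mm long, 60 g, round, upright in a hole of the tool block, brass shoulder resting on the block's top. Origin at its tip, z towards the handle's end. Ball 6 dia at the tip, steel shank 5 dia up to 50 mm, brass shoulder 20 dia from 50 to 58 mm, handle 18 dia from 58 to 125 mm.
- block: Fixed wooden tool block, 50 (x) x 190 (y) x 55 mm high; three holes (13 dia, 52 deep) in its top on the line x = 0 at y = -60, 0, +60 mm, one for each of three hand tools, in any order. Origin: centre of its underside. A seated tool's origin is 5 mm above the block's.
- awl: Hand tool in the block with a plain wood handle, 116 mm long; leave it. Same shank and shoulder sizes as the stylus.
- scraper: Hand tool in the block with a blue handle, 122 mm long; leave it. Same shoulder sizes as the stylus.
- dropper_amber: 30 ml glass dropper bottle, amber, white cap and bulb, 32 dia x 100 high mm, loose; leave it. Origin at the centre of its underside.
- dropper_violet: dropper bottle as dropper_amber, but violet, loose; leave it. Origin at the centre of its underside.
- dropper_clear: dropper bottle as dropper_amber, but pale grey, loose; leave it. Origin at the centre of its underside.
- dropper_yellow: dropper bottle as dropper_amber, but yellow, loose; leave it. Origin at the centre of its underside.
- ink_jar: nearly black ink jar with a dark lid, 72 dia x 95 high mm, loose; leave it. Origin at the centre of its underside.
- mug: white ceramic mug, 76 dia x 85 high mm, handle at its +y side, loose; leave it. Origin at the centre of its underside.

How it is judged:
By the outcome, as a careful person would: the job done as asked, in the order asked, and still so for the second after the job is handed in, while the arm keeps its last pose, push and grip.
It also fails if it takes over 61 s, if anything falls off the work surface, if the arm or the gripper's body presses on something with over 40 N, if the wrist force passes 120 N, or if a joint passes its speed limit or range.

### The arm

A 6-joint arm with a two-finger parallel gripper is mounted at the origin on the work surface. World frame = base frame: x ahead of the robot, y to its left, z up, the work surface at z = 0. Lengths are in m, angles in degrees, forces in N, time in s.
With the tool pointing down it reaches from about 0.3 to 0.75 m from the base axis. Payload 8.5 kg.
Tool frame: the origin (TCP) lies between the finger pads; the fingertips stand 17 mm ahead of it and the grasp point (between the pads) lies 2 mm behind it; z points along the fingers, y is the direction in which the jaws open and shut (so a half turn about z gives the same grasp; the last joint's range is limited). The gripper opens to 85 mm and grips with 20 to 120 N. Pads are 22 mm wide; open, the fingers measure 114 mm over their backs; the gripper's body (76 mm by 85 mm) begins 54 mm behind the grasp point. The pads swing forward as they close: fully open they stand 13 mm farther back than shut.
Start: joints at [51.32, 21.807, 74.336, -0, 83.858, -12.336], TCP at [0.244, 0.493, 0.248] pointing down, gripper open.
Joint ranges: [-178.18, 178.18], [-50.72, 133.34], [12.68, 142.11], [-81.47, 261.47], [9.98, 163.14], [-165.26, 165.26]. Speed limits (degrees/s): [136.94, 136.94, 180, 180, 180, 180].

### API

Orientations are given as a 3x3 rotation matrix whose columns are the frame's x, y, z axes.
In Python, from rig import readout, eyes, env gives the robot as it stands.
- The arm moves only by the tool arm_command, never from a script. Its argument "rows" is text: rows parted by semicolons, each of 7 numbers parted by spaces: the closure, from 0 (fully open) to 1 (shut), then the shift along the tool's x, y, z in mm, then the turn, a rotation vector about the tool's x, y, z in degrees. In form: grip dx dy dz rx ry rz; .... A call has 1 to 5 rows; each row shifts and turns the commanded pose from where the row before left it, along the tool's axes as they then stand; what a row does not reach is not made up. A row lasts 1/12 s, in which the tool goes at most 41.7 mm and 7.16 degrees, less where a joint would pass 70% of its speed; a pose out of reach is approached as far as the arm can. A call with a gripper value outside its range is refused whole. The fingers move at their own pace and stop on an object; "squeeze" is the grip in N (left out, the last holds). Time passes only in rows, so rows that do not move let the fingers close. It gives the time, the measured TCP pose, the force and the opening at its end, in the units of the state.
- readout.observe(): the state, without advancing time (a new reading comes with each control period).
- eyes.get_image(name): name is "scene" or "top" or "wrist"; returns the picture (400x640x3 uint8, red, green, blue); there is no depth.
- eyes.camera_model(name): a dict with "mtx" (3x3 intrinsics, pixels), "view" (4x4, takes a point from world to camera coordinates). Camera axes: x right, y up, looking along -z (the intrinsics and any distortion apply to the point x, -y, -z); pixel columns grow to the right and rows downward; lengths in m; the calibration is good to about 2 mm. A picture is of the moment at which its call begins: read the wrist's pose just before it. camera_model takes no time and is no camera call; for the wrist camera it gives the pose at the moment of the call.
- env.close_job(): hands the job in, once; it reports no verdict.
The state is a dict: "time_s": time; "q": joint angles; "qvel": joint speeds; "joint_efforts": joint torques, N m; "position": TCP position; "tool_rot": TCP orientation; "ft_force": force on the tool from outside, world axes, zero at the start; "wrist_torque": the same for the moment, N m; "grip_width": finger opening in m.
Only numpy, scipy, OpenCV 4.12 (cv2) and the standard library are available. Lean on these libraries where they do the work, as an engineer would, in place of code of your own. Each camera call takes 0.05 s, during which the arm holds its last target. There are 200 camera calls.

## Working session

There is one attempt and no reset: what is moved stays moved. The work goes in short steps, Python scripts to look and compute and a tool call to move; the robot and the scene stay as the last step left them, time stands still between calls to the robot, and variables do not carry over. Pictures are saved under pics/ and viewed, about 8 in all and at most 12, crops included, and the job is handed in when it is done.

Besides the shell and the picture viewer there is one more tool, called after ">>>" as name(argument=value, ...), one argument or row to a line, values as JSON. arm_command: Moves the arm, as the interface text tells. Its arguments: {"type":"object","properties":{"rows":{"type":"string"},"squeeze":{"type":"number"}},"required":["rows"]}

```bash
mkdir -p pics; ls
python3 - <<'E'
from rig import readout, eyes
import cv2,numpy as np
np.set_printoptions(precision=4,suppress=True)
s=readout.observe();print(s)
for n in("scene","top"):
    cv2.imwrite(f"pics/{n}0.png",eyes.get_image(n)[:,:,::-1]);m=eyes.camera_model(n);print(m)
E
```

```text
pics
{'time_s': 0.0, 'q': array([ 51.3201,  21.8413,  74.387 ,  -0.0002,  83.8582, -12.3347]), 'qvel': array([ 0.028 ,  0.0885,  0.003 , -0.0524,  0.0106, -0.0862]), 'joint_efforts': array([  0.0017, -44.8466, -23.1282,  -0.0001,   0.0047,  -0.    ]), 'position': array([0.2439, 0.4927, 0.2477]), 'tool_rot': array([[-0.8961,  0.4438, -0.0009],
       [ 0.4438,  0.8961, -0.0012],
       [ 0.0003, -0.0015, -1.    ]]), 'ft_force': array([0.0601, 0.182 , 0.4474]), 'wrist_torque': array([0.0281, 0.0339, 0.0157]), 'grip_width': 0.08527274322662286}
{'mtx': array([[443.6074,   0.    , 313.6512],
       [  0.    , 443.6074, 199.9413],
       [  0.    ,   0.    ,   1.    ]]), 'view': array([[-0.5635,  0.826 , -0.0125,  0.2848],
       [-0.4956, -0.3259,  0.8051,  0.2124],
       [ 0.6609,  0.4599,  0.593 , -1.4297],
       [ 0.    ,  0.    ,  0.    ,  1.    ]])}
{'mtx': array([[403.3258,   0.    , 326.7923],
       [  0.    , 403.3258, 204.9669],
       [  0.    ,   0.    ,   1.    ]]), 'view': array([[-0.0168, -0.9999, -0.0002,  0.0709],
       [ 0.9953, -0.0168,  0.0959, -0.5994],
       [-0.0959,  0.0015,  0.9954, -0.9075],
       [ 0.    ,  0.    ,  0.    ,  1.    ]])}
```

View pics/scene0.png

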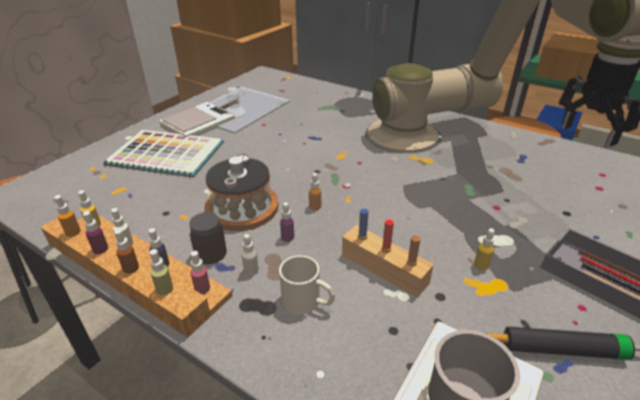

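View pics/top0.png

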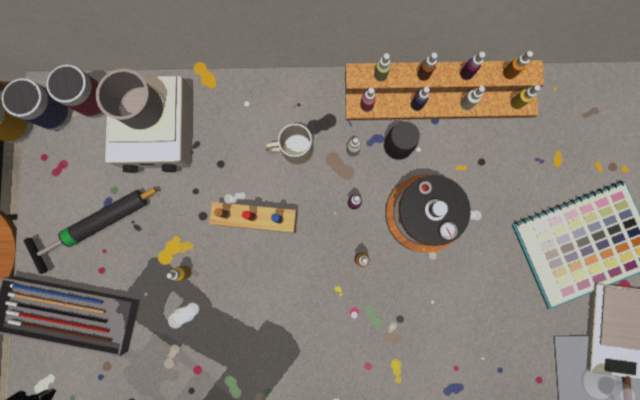

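Scene: canister with lid; block with blue/red/wood tools, the red one (the stylus) in the middle hole at about (248,215) in the top picture. The lid shows knob (437,210), vent (425,187), gauge (449,231). I'll zoom into both views for finer pixels.

```bash
python3 - <<'E'
import cv2,numpy as np
t=cv2.imread("pics/top0.png");s=cv2.imread("pics/scene0.png")
def c(i,x,y,w,h,k=4):return cv2.resize(i[y:y+h,x:x+w],None,fx=k,fy=k,interpolation=cv2.INTER_CUBIC)
a=np.hstack([c(t,205,190,100,50),c(t,382,165,100,50)])
a=np.vstack([np.hstack([c(t,205,180,100,75),c(t,382,170,100,85)[:300]]),np.hstack([c(s,338,200,100,75),c(s,195,150,100,75)])])
cv2.imwrite("pics/z1.png",a)
E
cat > h.py <<'E'
import numpy as np,cv2
from rig import readout,eyes
np.set_printoptions(precision=4,suppress=True)
def ray(n,u,v,m=None):
    m=m or eyes.camera_model(n);V=m["view"];R=V[:3,:3]
    d=np.linalg.inv(m["mtx"])@[u,v,1];d=R.T@(d*[1,-1,-1]);return -R.T@V[:3,3],d
def at(n,u,v,z,m=None):
    o,d=ray(n,u,v,m);return o+d*(z-o[2])/d[2]
def proj(n,p,m=None):
    m=m or eyes.camera_model(n);c=m["view"]@np.append(p,1);q=m["mtx"]@(c[:3]*[1,-1,-1]);return q[:2]/q[2]
E
```

```text
(no output)
```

View pics/z1.png

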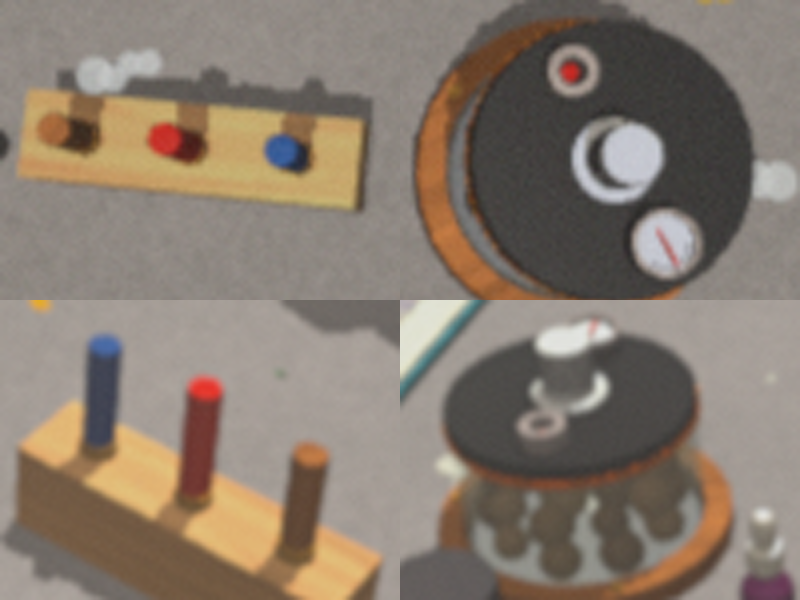

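Run:
```python
from h import *
def px(X,Y,x0,y0): return x0+(X+.5)/4-.5, y0+(Y+.5)/4-.5
T={"sty":((162,139),205,180,.130),"awl":((53,130),205,180,.121),"scr":((283,152),205,180,.127),
"knob":((632-400,155),382,170,.142),"vent":((573-400,70),382,170,.118),"gauge":((666-400,243),382,170,.120)}
for k,(p,x,y,z) in T.items(): print(k,"top",at("top",*px(*p,x,y),z))
S={"sty":((206,390-300),338,200,.130),"awl":((310,455-300),338,200,.121),"scr":((105,345-300),338,200,.127),
"knob":((563-400,341-300),195,150,.142),"vent":((541-400,425-300),195,150,.118)}
for k,(p,x,y,z) in S.items(): print(k,"scene",at("scene",*px(*p,x,y),z))
for n in("scene","top"): print(n,ray(n,0,0)[0])
s=readout.observe();print(s['position'])
m=eyes.camera_model("wrist");print(m)
```

```text
sty top [0.5741 0.2298 0.13  ]
awl top [0.5804 0.2886 0.121 ]
scr top [0.5665 0.1678 0.127 ]
knob top [ 0.5787 -0.1688  0.142 ]
vent top [ 0.6262 -0.1465  0.118 ]
gauge top [ 0.5343 -0.1907  0.12  ]
sty scene [0.5766 0.2289 0.13  ]
awl scene [0.583  0.2875 0.121 ]
scr scene [0.5688 0.1686 0.127 ]
knob scene [ 0.5807 -0.1685  0.142 ]
vent scene [ 0.6284 -0.1456  0.118 ]
scene [1.2107 0.4914 0.6804]
top [0.5107 0.0621 0.9608]
[0.2439 0.4927 0.2478]
{'mtx': array([[304.2477,   0.    , 318.2024],
       [  0.    , 304.2477, 199.7852],
       [  0.    ,   0.    ,   1.    ]]), 'view': array([[ 0.4441,  0.896 , -0.0018, -0.5497],
       [-0.8654,  0.4284, -0.26  ,  0.0335],
       [-0.2322,  0.1171,  0.9656, -0.3789],
       [ 0.    ,  0.    ,  0.    ,  1.    ]])}
```

```bash
cat >> h.py <<'E'
from scipy.spatial.transform import Rotation as Ro
def plan(p,yaw,n,grip=0):
    "rows to tool-down pose, y axis at angle yaw (deg), mm & deg"
    s=readout.observe();P=s['position'];R0=s['tool_rot']
    a=np.radians(yaw);y=np.array([np.cos(a),np.sin(a),0]);z=np.array([0,0,-1.]);R1=np.c_[np.cross(y,z),y,z]
    rv=Ro.from_matrix(R0.T@R1).as_rotvec();out=[]
    for i in range(n):
        R=R0@Ro.from_rotvec(rv*i/n).as_matrix()
        d=R.T@((np.array(p)-P)/n)*1000;out.append(" ".join(f"{v:.4g}" for v in [grip,*np.round(d,1),*np.round(np.degrees(rv)/n,2)]))
    for i in range(0,n,5):print("; ".join(out[i:i+5]))
E
python3 -c "
from h import *
plan([.575,.2294,.2],-6.8,12)"
```

```text
0 -34.5 -7.4 4 -0.01 0 5.87; 0 -35 -3.9 4 -0.01 0 5.87; 0 -35.3 -0.2 4 -0.01 0 5.87; 0 -35.1 3.4 4 -0.01 0 5.87; 0 -34.6 6.9 4 -0.01 0 5.87
0 -33.7 10.4 4 -0.01 0 5.87; 0 -32.4 13.8 4 -0.01 0 5.87; 0 -30.8 17.1 4 -0.01 0 5.87; 0 -28.9 20.1 4 -0.01 0 5.87; 0 -26.7 23 4 -0.01 0 5.87
0 -24.2 25.6 4 -0.01 0 5.87; 0 -21.5 27.9 4 -0.01 0 5.87
```

>>> arm_command(
  rows="0 -34.5 -7.4 4 0 0 5.87; 0 -35 -3.9 4 0 0 5.87; 0 -35.3 -0.2 4 0 0 5.87; 0 -35.1 3.4 4 0 0 5.87; 0 -34.6 6.9 4 0 0 5.87",
)

```text
time_s: 0.52
position: [0.383, 0.3819, 0.2279]
tool_rot: [[-0.56, 0.829, -0.001], [0.829, 0.56, -0.0], [0.0, -0.001, -1.0]]
ft_force: [-0.5, 1.3, 0.4]
grip_width: 0.0857
```

>>> arm_command(
  rows="0 -33.7 10.4 4 0 0 5.87; 0 -32.4 13.8 4 0 0 5.87; 0 -30.8 17.1 4 0 0 5.87; 0 -28.9 20.1 4 0 0 5.87; 0 -26.7 23 4 0 0 5.87",
)

```text
time_s: 0.93
position: [0.5211, 0.2722, 0.2078]
tool_rot: [[-0.081, 0.997, -0.001], [0.997, 0.081, -0.0], [-0.0, -0.001, -1.0]]
ft_force: [0.4, 0.7, -0.4]
grip_width: 0.0854
```

>>> arm_command(
  rows="0 -24.2 25.6 4 0 0 5.87; 0 -21.5 27.9 4 0 0 5.87; 0 0 0 0 0 0 0; 0 0 0 0 0 0 0",
)

```text
time_s: 1.27
position: [0.5759, 0.2284, 0.1992]
tool_rot: [[0.12, 0.993, -0.002], [0.993, -0.12, -0.0], [-0.001, -0.002, -1.0]]
ft_force: [-1.2, -0.4, 0.5]
grip_width: 0.0853
```

Run:
```python
from h import *
s=readout.observe();print(s['time_s'],s['position'],s['tool_rot'],s['q'])
m=eyes.camera_model("wrist");cv2.imwrite("pics/w1.png",eyes.get_image("wrist")[:,:,::-1])
print(proj("wrist",[.575,.2294,.130],m),proj("wrist",s['position'],m),proj("wrist",[.575,.2294,.063],m))
```

```text
1.2667 [0.5759 0.2284 0.1992] [[ 0.1204  0.9927 -0.0018]
 [ 0.9927 -0.1204 -0.0003]
 [-0.0005 -0.0018 -1.    ]] [10.6939 30.9104 67.1646  0.0031 82.0319 17.6064]
[316.955  217.8783] [318.3519 268.1824] [317.4182 193.7979]
```

View pics/w1.png

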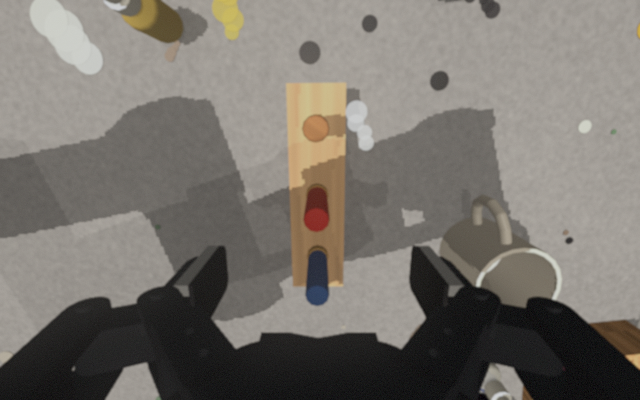

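The wrist view shows the red handle end at (316,217), within 1 px of where I predicted it, centred between the jaws. I'll go down and grip.

>>> arm_command(
  rows="0 0.9 -0.8 24 0 0 0; 0 0 0 30 0 0 0; 0 0 0 30 0 0 0; 0 0 0 20 0 0 0; 0 0 0 0 0 0 0",
  squeeze=40,
)

```text
time_s: 1.73
position: [0.5715, 0.2314, 0.0925]
tool_rot: [[0.116, 0.993, -0.008], [0.993, -0.116, -0.001], [-0.002, -0.008, -1.0]]
ft_force: [0.5, 0.0, 0.6]
grip_width: 0.0853
```

>>> arm_command(
  rows="1 0 0 0 0 0 0; 1 0 0 0 0 0 0; 1 0 0 0 0 0 0; 1 0 0 0 0 0 0; 1 0 0 0 0 0 0",
)

```text
time_s: 2.15
position: [0.5748, 0.2309, 0.0974]
tool_rot: [[0.118, 0.993, 0.002], [0.993, -0.118, 0.0], [0.001, 0.002, -1.0]]
ft_force: [0.5, 1.3, 0.1]
grip_width: 0.0254
```

>>> arm_command(
  rows="1 0 0 0 0 0 0; 1 0 0 0 0 0 0; 1 0 0 0 0 0 0; 1 0 0 0 0 0 0; 1 0 0 0 0 0 0",
)

```text
time_s: 2.57
position: [0.5747, 0.2308, 0.0972]
tool_rot: [[0.118, 0.993, 0.001], [0.993, -0.118, 0.0], [0.0, 0.001, -1.0]]
ft_force: [-1.7, 0.3, 6.4]
grip_width: 0.0166
```

>>> arm_command(
  rows="1 0 0 -15 0 0 0; 1 0 0 -30 0 0 0; 1 0 0 -35 0 0 0; 1 0 0 -35 0 0 0; 1 0 0 -30 0 0 0",
)

```text
time_s: 2.98
position: [0.5744, 0.2306, 0.2436]
tool_rot: [[0.118, 0.993, 0.001], [0.993, -0.118, 0.0], [0.0, 0.001, -1.0]]
ft_force: [1.1, -0.1, -0.4]
grip_width: 0.0166
```

>>> arm_command(
  rows="1 0 0 0 0 0 0; 1 0 0 0 0 0 0",
)

```text
time_s: 3.15
position: [0.5748, 0.2307, 0.2427]
tool_rot: [[0.118, 0.993, 0.003], [0.993, -0.118, 0.001], [0.001, 0.003, -1.0]]
ft_force: [-0.1, 0.1, -1.3]
grip_width: 0.0169
```

Run:
```python
from h import *
s=readout.observe();print(s['time_s'],s['position'],s['ft_force'],s['grip_width'])
m=eyes.camera_model("wrist");w=eyes.get_image("wrist")[:,:,::-1];t=eyes.get_image("scene")[:,:,::-1]
P=s['position'];print(proj("wrist",P-[0,0,.0922],m),proj("scene",P-[0,0,.0922]),proj("scene",P+[0,0,.0328]))
cv2.imwrite("pics/w2.png",np.vstack([w[100:400,120:520],cv2.resize(t[60:260,300:500],None,fx=2,fy=2)[:300]]))
plan([.6273,-.146,.242],-6.8,11,1)
```

```text
3.15 [0.5748 0.2307 0.2427] [-0.1074  0.0989 -1.318 ] 0.016902921206864072
[317.9769 209.3896] [391.35   213.6992] [397.8445 157.7932]
1 -33.4 8.9 -0.2 -0.01 0 0; 1 -33.4 8.9 -0.2 -0.01 0 0; 1 -33.4 8.9 -0.2 -0.01 0 0; 1 -33.4 8.9 -0.2 -0.01 0 0; 1 -33.4 8.9 -0.2 -0.01 0 0
1 -33.4 8.9 -0.2 -0.01 0 0; 1 -33.4 8.9 -0.2 -0.01 0 0; 1 -33.4 8.9 -0.2 -0.01 0 0; 1 -33.4 8.9 -0.2 -0.01 0 0; 1 -33.4 8.9 -0.2 -0.01 0 0
1 -33.4 8.9 -0.2 -0.01 0 0
```

View pics/w2.png

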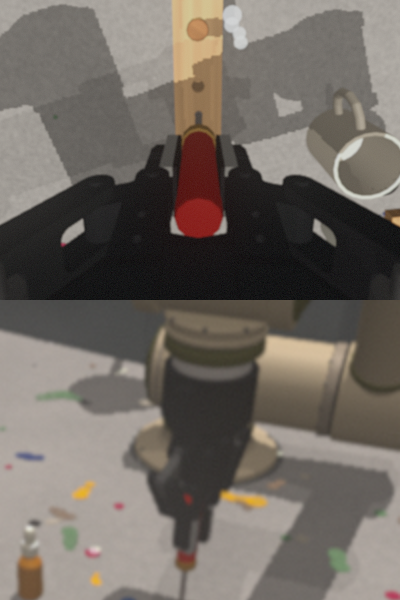

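Stylus is held upright, with its tip at wrist pixel (318,213), near the predicted (318,209). That puts the tip roughly 1-2 mm toward tool -x. Next I'll carry it to just above the vent.

>>> arm_command(
  rows="1 -33.2 8.9 0 0 0 0; 1 -33.2 8.9 0 0 0 0; 1 -33.2 8.9 0 0 0 0; 1 -33.2 8.9 0 0 0 0; 1 -33.2 8.9 0 0 0 0",
)

```text
time_s: 3.67
position: [0.5986, 0.059, 0.2395]
tool_rot: [[0.118, 0.993, -0.003], [0.993, -0.118, 0.0], [-0.0, -0.003, -1.0]]
ft_force: [0.4, -0.2, -1.5]
grip_width: 0.0166
```

>>> arm_command(
  rows="1 -33.2 8.9 0 0 0 0; 1 -33.2 8.9 0 0 0 0; 1 -33.2 8.9 0 0 0 0; 1 -33.2 8.9 0 0 0 0; 1 -33.2 8.9 0 0 0 0",
)

```text
time_s: 4.08
position: [0.6232, -0.1111, 0.2393]
tool_rot: [[0.118, 0.993, -0.003], [0.993, -0.118, 0.001], [0.001, -0.004, -1.0]]
ft_force: [0.7, -0.4, -0.6]
grip_width: 0.0168
```

>>> arm_command(
  rows="1 -33.2 8.9 0 0 0 0; 1 0 0 10 0 0 0; 1 0 0 0 0 0 0; 1 0 0 0 0 0 0; 1 0 0 0 0 0 0",
)

```text
time_s: 4.5
position: [0.6284, -0.1422, 0.2309]
tool_rot: [[0.117, 0.993, -0.001], [0.993, -0.117, 0.001], [0.001, -0.001, -1.0]]
ft_force: [-0.5, 0.3, -0.9]
grip_width: 0.0169
```

Run:
```python
from h import *
s=readout.observe();print(s['time_s'],s['position'],s['ft_force'],s['grip_width'])
m=eyes.camera_model("wrist");w=eyes.get_image("wrist")[:,:,::-1];t=eyes.get_image("scene")[:,:,::-1]
P=s['position'];print(proj("wrist",P-[0,0,.0922],m),proj("wrist",[.6273,-.146,.118],m),proj("wrist",[.6273,-.146,.110],m),proj("scene",P-[0,0,.0922]))
cv2.imwrite("pics/w3.png",np.hstack([cv2.resize(w[140:270,260:400],None,fx=3,fy=3,interpolation=2),cv2.resize(t[100:230,190:310],None,fx=3,fy=3,interpolation=2)]))
```

```text
4.5 [ 0.6284 -0.1422  0.2309] [-0.4592  0.2776 -0.9354] 0.016872396035128814
[318.4787 209.3606] [317.6921 206.5399] [317.7227 203.8654] [229.8238 173.6969]
```

View pics/w3.png

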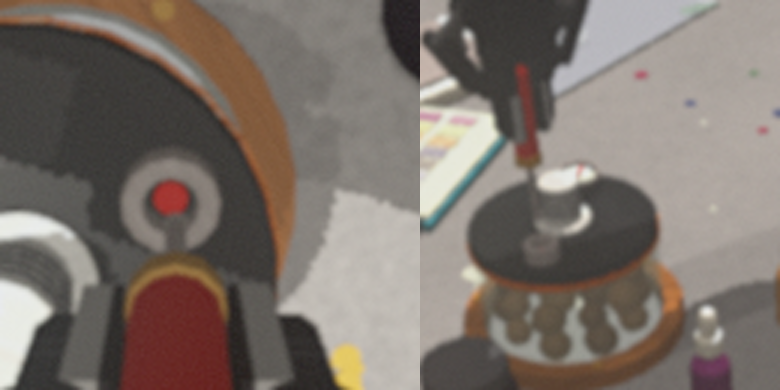

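The rim centre is at about (316.7,207) and the ball at about (318,213.7). The tip needs to shift about 2 mm along -x and 1.2 mm along -y (tool axes). I'll correct that and go down in small steps.

>>> arm_command(
  rows="1 -2 -1.2 0 0 0 0; 1 0 0 8 0 0 0; 1 0 0 7 0 0 0; 1 0 0 4 0 0 0; 1 0 0 0 0 0 0",
)

```text
time_s: 5.02
position: [0.6267, -0.1451, 0.2107]
tool_rot: [[0.118, 0.993, -0.002], [0.993, -0.118, 0.001], [0.001, -0.003, -1.0]]
ft_force: [-0.8, -0.6, -0.0]
grip_width: 0.0169
```

Run:
```python
from h import *
s=readout.observe();print(s['time_s'],s['position'],s['ft_force'],s['grip_width'])
w=eyes.get_image("wrist")[:,:,::-1];t=eyes.get_image("scene")[:,:,::-1]
cv2.imwrite("pics/w4.png",np.hstack([cv2.resize(w[140:270,260:400],None,fx=3,fy=3,interpolation=2),cv2.resize(t[130:195,210:270],None,fx=6,fy=6,interpolation=2)]))
```

```text
5.0167 [ 0.6267 -0.1451  0.2107] [-0.8492 -0.5727 -0.0494] 0.016908366108707808
```

View pics/w4.png

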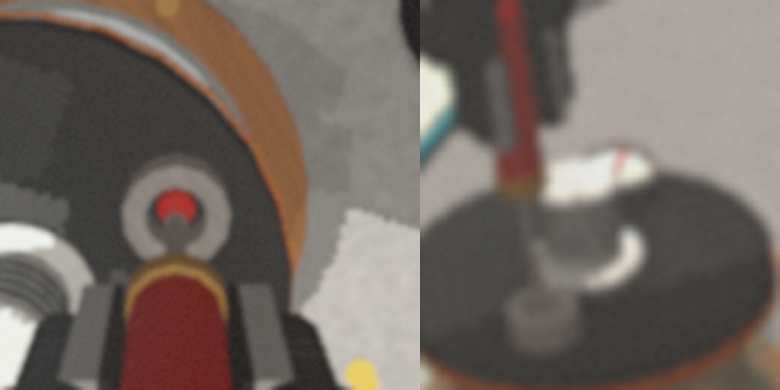

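The tip is at rim height but sits about 2 mm too far toward -y (lower in the wrist crop and left of centre in the scene crop). I'll correct by +1.8 mm and press in steps.

>>> arm_command(
  rows="1 1.8 0 0 0 0 0; 1 0 0 0 0 0 0; 1 0 0 4 0 0 0; 1 0 0 3 0 0 0; 1 0 0 0 0 0 0",
)

```text
time_s: 5.53
position: [0.6271, -0.1435, 0.2044]
tool_rot: [[0.118, 0.993, -0.001], [0.993, -0.118, 0.001], [0.0, -0.001, -1.0]]
ft_force: [0.2, -0.9, -0.4]
grip_width: 0.017
```

>>> arm_command(
  rows="1 0 0 1.5 0 0 0; 1 0 0 1.5 0 0 0; 1 0 0 0 0 0 0",
)

```text
time_s: 5.78
position: [0.6273, -0.1436, 0.2021]
tool_rot: [[0.118, 0.993, -0.0], [0.993, -0.118, 0.0], [0.0, -0.0, -1.0]]
ft_force: [0.4, -0.3, -1.1]
grip_width: 0.0168
```

>>> arm_command(
  rows="1 0 0 1 0 0 0; 1 0 0 1 0 0 0; 1 0 0 0 0 0 0",
)

```text
time_s: 6.03
position: [0.6274, -0.1436, 0.2004]
tool_rot: [[0.118, 0.993, 0.0], [0.993, -0.118, -0.0], [-0.0, 0.0, -1.0]]
ft_force: [-0.3, 0.4, 1.3]
grip_width: 0.0169
```

>>> arm_command(
  rows="1 0 0 1 0 0 0; 1 0 0 1 0 0 0; 1 0 0 0 0 0 0",
)

```text
time_s: 6.28
position: [0.6274, -0.1436, 0.1984]
tool_rot: [[0.118, 0.993, 0.0], [0.993, -0.118, -0.0], [-0.0, 0.0, -1.0]]
ft_force: [-1.3, 0.2, 1.8]
grip_width: 0.0172
```

>>> arm_command(
  rows="1 0 0 1 0 0 0; 1 0 0 0 0 0 0; 1 0 0 0 0 0 0",
)

```text
time_s: 6.53
position: [0.6274, -0.1436, 0.1976]
tool_rot: [[0.118, 0.993, 0.001], [0.993, -0.118, -0.0], [-0.0, 0.001, -1.0]]
ft_force: [-0.7, 0.6, 3.8]
grip_width: 0.0172
```

>>> arm_command(
  rows="1 0 0 1 0 0 0; 1 0 0 0 0 0 0; 1 0 0 0 0 0 0",
)

```text
time_s: 6.78
position: [0.6275, -0.1437, 0.1972]
tool_rot: [[0.118, 0.993, 0.001], [0.993, -0.118, -0.001], [-0.001, 0.001, -1.0]]
ft_force: [-1.7, 0.7, 7.9]
grip_width: 0.0172
```

The force climbed to 8 N and the motion stopped, so the button is home. I'll lift off and check the gauge.

>>> arm_command(
  rows="1 0 0 -3 0 0 0; 1 0 0 -10 0 0 0; 1 0 0 -17 0 0 0; 1 0 0 -18 0 0 0; 1 0 0 0 0 0 0",
)

```text
time_s: 7.2
position: [0.6282, -0.1439, 0.2481]
tool_rot: [[0.118, 0.993, 0.005], [0.993, -0.118, -0.002], [-0.002, 0.006, -1.0]]
ft_force: [-0.7, 0.4, -0.3]
grip_width: 0.0169
```

Run:
```python
from h import *
s=readout.observe();print(s['time_s'],s['position'],s['ft_force'],s['grip_width'])
t=eyes.get_image("top")[:,:,::-1];c=eyes.get_image("scene")[:,:,::-1];w=eyes.get_image("wrist")[:,:,::-1]
cv2.imwrite("pics/g1.png",np.vstack([np.hstack([cv2.resize(t[190:250,400:480],None,fx=5,fy=5,interpolation=2),cv2.resize(c[130:190,210:290],None,fx=5,fy=5,interpolation=2)]),w[130:400,0:640][:, :][:270,:].repeat(1,0) if 0 else cv2.resize(w[130:250],(800,150))]))
P=s['position'];print(P)
plan([.5748,.2307,P[2]],-6.8,11,1)
```

```text
7.2 [ 0.6282 -0.1439  0.2481] [-0.6958  0.3934 -0.2805] 0.01687954980606582
[ 0.6282 -0.1439  0.2481]
1 33.2 -8.7 -0.4 -0.01 -0 0; 1 33.2 -8.7 -0.4 -0.01 -0 0; 1 33.2 -8.7 -0.4 -0.01 -0 0; 1 33.2 -8.7 -0.4 -0.01 -0 0; 1 33.2 -8.7 -0.4 -0.01 -0 0
1 33.2 -8.7 -0.4 -0.01 -0 0; 1 33.2 -8.7 -0.4 -0.01 -0 0; 1 33.2 -8.7 -0.4 -0.01 -0 0; 1 33.2 -8.7 -0.4 -0.01 -0 0; 1 33.2 -8.7 -0.4 -0.01 -0 0
1 33.2 -8.7 -0.4 -0.01 -0 0
```

View pics/g1.png

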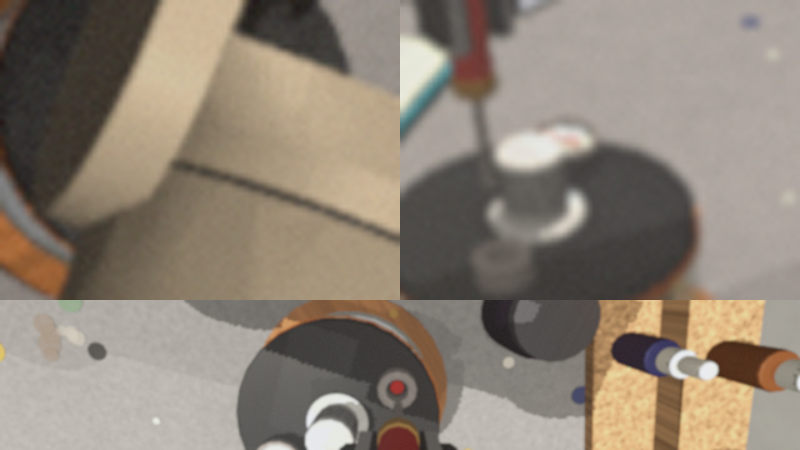

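The gauge needle in the scene crop has swung from upright to flat, so the canister is vented. Now I'll take the stylus back over its hole.

>>> arm_command(
  rows="1 33.2 -8.7 0 0 0 0; 1 33.2 -8.7 0 0 0 0; 1 33.2 -8.7 0 0 0 0; 1 33.2 -8.7 0 0 0 0; 1 33.2 -8.7 0 0 0 0",
)

```text
time_s: 7.77
position: [0.6029, 0.0279, 0.2429]
tool_rot: [[0.118, 0.993, -0.003], [0.993, -0.118, 0.0], [0.0, -0.003, -1.0]]
ft_force: [1.3, -0.4, -0.6]
grip_width: 0.0169
```

>>> arm_command(
  rows="1 33.2 -8.7 0 0 0 0; 1 33.2 -8.7 0 0 0 0; 1 33.2 -8.7 0 0 0 0; 1 33.2 -8.7 0 0 0 0; 1 33.2 -8.7 0 0 0 0",
)

```text
time_s: 8.18
position: [0.5793, 0.198, 0.2429]
tool_rot: [[0.118, 0.993, -0.003], [0.993, -0.118, -0.0], [-0.001, -0.002, -1.0]]
ft_force: [0.1, -0.4, -1.0]
grip_width: 0.0171
```

>>> arm_command(
  rows="1 33.2 -8.7 0 0 0 0; 1 0 0 30 0 0 0; 1 0 0 30 0 0 0; 1 0 0 10 0 0 0; 1 0 0 0 0 0 0",
)

```text
time_s: 8.6
position: [0.574, 0.23, 0.1708]
tool_rot: [[0.118, 0.993, -0.007], [0.993, -0.118, -0.001], [-0.002, -0.007, -1.0]]
ft_force: [-0.9, -0.2, -0.0]
grip_width: 0.0169
```

>>> arm_command(
  rows="1 0 0 0 0 0 0; 1 0 0 0 0 0 0; 1 0 0 0 0 0 0",
)

```text
time_s: 8.85
position: [0.5762, 0.2302, 0.176]
tool_rot: [[0.119, 0.993, 0.003], [0.993, -0.119, 0.001], [0.001, 0.003, -1.0]]
ft_force: [-0.1, 0.2, -1.6]
grip_width: 0.0168
```

Run:
```python
from h import *
s=readout.observe();print(s['time_s'],s['position'],s['ft_force'],s['grip_width'])
w=eyes.get_image("wrist")[:,:,::-1]
m=eyes.camera_model("wrist")
print(proj("wrist",s['position']-[0,.0018,.0922],m),proj("wrist",[.575,.2294,.055],m))
cv2.imwrite("pics/w5.png",cv2.resize(w[100:300,220:420],None,fx=3,fy=3,interpolation=2))
plan([.5747,.2308,.115],-6.8,3,1)
```

```text
8.85 [0.5762 0.2302 0.176 ] [-0.1155  0.1794 -1.6056] 0.016811259852590972
[318.5095 211.7624] [316.8549 200.5229]
1 0.1 -0.5 20.3 0.05 -0.02 -0; 1 0.1 -0.5 20.3 0.05 -0.02 -0; 1 0.1 -0.5 20.3 0.05 -0.02 -0
```

View pics/w5.png

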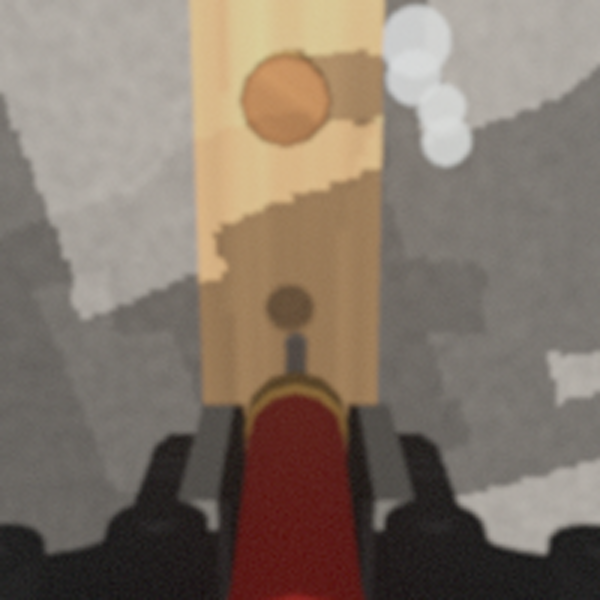

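The hole is at (316.2,202.2) and the ball at (318.5,215). About 0.6 mm along +x and 1.5 mm along -y corrects it, then I'll insert.

>>> arm_command(
  rows="1 0.6 -1.5 0 0 0 0; 1 0 0 10 0 0 0; 1 0 0 15 0 0 0; 1 0 0 15 0 0 0; 1 0 0 0 0 0 0",
)

```text
time_s: 9.32
position: [0.5726, 0.2308, 0.1311]
tool_rot: [[0.118, 0.993, -0.005], [0.993, -0.118, -0.001], [-0.002, -0.005, -1.0]]
ft_force: [-0.4, -0.2, -1.4]
grip_width: 0.0174
```

>>> arm_command(
  rows="1 0 0 15 0 0 0; 1 0 0 12 0 0 0; 1 0 0 6 0 0 0; 1 0 0 0 0 0 0; 1 0 0 0 0 0 0",
)

```text
time_s: 9.73
position: [0.5742, 0.2312, 0.1018]
tool_rot: [[0.118, 0.993, 0.0], [0.993, -0.118, 0.0], [0.0, 0.0, -1.0]]
ft_force: [-0.1, -0.5, -0.3]
grip_width: 0.0168
```

>>> arm_command(
  rows="1 0 0 1.5 0 0 0; 1 0 0 1.5 0 0 0; 1 0 0 0 0 0 0; 1 0 0 0 0 0 0",
)

```text
time_s: 10.07
position: [0.5741, 0.2312, 0.0986]
tool_rot: [[0.118, 0.993, 0.0], [0.993, -0.118, 0.0], [0.0, 0.0, -1.0]]
ft_force: [0.0, 0.5, -1.1]
grip_width: 0.0168
```

>>> arm_command(
  rows="1 0 0 1 0 0 0; 1 0 0 0.7 0 0 0; 1 0 0 0 0 0 0",
)

```text
time_s: 10.32
position: [0.5742, 0.2312, 0.0973]
tool_rot: [[0.118, 0.993, 0.001], [0.993, -0.118, 0.0], [0.0, 0.001, -1.0]]
ft_force: [-1.7, -0.6, 4.1]
grip_width: 0.0171
```

>>> arm_command(
  rows="1 0 0 1 0 0 0; 1 0 0 0 0 0 0; 1 0 0 0 0 0 0",
)

```text
time_s: 10.57
position: [0.5743, 0.2312, 0.0972]
tool_rot: [[0.118, 0.993, 0.002], [0.993, -0.118, 0.0], [0.0, 0.002, -1.0]]
ft_force: [-3.5, -0.2, 11.4]
grip_width: 0.0171
```

The shoulder seated at the same height as before (0.0972). I'll release and rise.

>>> arm_command(
  rows="0 0 0 -1 0 0 0; 0 0 0 0 0 0 0; 0 0 0 0 0 0 0; 0 0 0 0 0 0 0; 0 0 0 0 0 0 0",
)

```text
time_s: 10.98
position: [0.574, 0.2311, 0.0964]
tool_rot: [[0.118, 0.993, -0.0], [0.993, -0.118, -0.0], [-0.0, -0.0, -1.0]]
ft_force: [0.6, 0.1, 0.3]
grip_width: 0.0762
```

>>> arm_command(
  rows="0 0 0 0 0 0 0; 0 0 0 0 0 0 0; 0 0 0 0 0 0 0; 0 0 0 -20 0 0 0; 0 0 0 -35 0 0 0",
)

```text
time_s: 11.4
position: [0.5725, 0.2308, 0.1487]
tool_rot: [[0.118, 0.993, -0.008], [0.993, -0.118, -0.002], [-0.002, -0.008, -1.0]]
ft_force: [0.7, -0.4, -0.5]
grip_width: 0.0852
```

>>> arm_command(
  rows="0 0 0 -35 0 0 0; 0 0 0 -30 0 0 0; 0 0 0 -10 0 0 0; 0 0 0 0 0 0 0",
)

```text
time_s: 11.73
position: [0.5748, 0.2313, 0.2295]
tool_rot: [[0.118, 0.993, 0.006], [0.993, -0.118, 0.001], [0.002, 0.005, -1.0]]
ft_force: [1.0, -0.2, -0.3]
grip_width: 0.0857
```

Run:
```python
from h import *
s=readout.observe();print(s['time_s'],s['position'],s['ft_force'],s['grip_width'])
plan([.579,-.1687,.235],-64.7,12,0)
```

```text
11.7333 [0.5748 0.2313 0.2295] [ 0.9565 -0.2452 -0.3267] 0.08566962168672393
0 -33.1 4.3 -0.5 0.02 -0.02 4.83; 0 -32.6 7 -0.5 0.02 -0.02 4.83; 0 -31.9 9.8 -0.5 0.02 -0.02 4.83; 0 -30.9 12.4 -0.5 0.02 -0.02 4.83; 0 -29.8 15 -0.5 0.02 -0.02 4.83
0 -28.4 17.4 -0.5 0.02 -0.02 4.83; 0 -26.9 19.8 -0.5 0.02 -0.02 4.83; 0 -25.1 21.9 -0.4 0.02 -0.02 4.83; 0 -23.2 24 -0.4 0.02 -0.02 4.83; 0 -21.1 25.8 -0.4 0.02 -0.02 4.83
0 -18.8 27.5 -0.4 0.02 -0.02 4.83; 0 -16.4 29 -0.5 0.02 -0.02 4.83
```

>>> arm_command(
  rows="0 -33.1 4.3 -0.5 0 0 4.83; 0 -32.6 7 -0.5 0 0 4.83; 0 -31.9 9.8 -0.5 0 0 4.83; 0 -30.9 12.4 -0.5 0 0 4.83; 0 -29.8 15 -0.5 0 0 4.83",
)

```text
time_s: 12.15
position: [0.5749, 0.063, 0.2271]
tool_rot: [[0.517, 0.856, -0.003], [0.856, -0.517, 0.0], [-0.001, -0.003, -1.0]]
ft_force: [0.8, -0.2, -0.0]
grip_width: 0.0855
```

>>> arm_command(
  rows="0 -28.4 17.4 -0.5 0 0 4.83; 0 -26.9 19.8 -0.5 0 0 4.83; 0 -25.1 21.9 -0.4 0 0 4.83; 0 -23.2 24 -0.4 0 0 4.83; 0 -21.1 25.8 -0.4 0 0 4.83",
)

```text
time_s: 12.57
position: [0.5765, -0.1037, 0.2292]
tool_rot: [[0.822, 0.569, -0.003], [0.569, -0.822, 0.001], [-0.002, -0.003, -1.0]]
ft_force: [1.1, 0.5, -0.6]
grip_width: 0.0856
```

>>> arm_command(
  rows="0 -18.8 27.5 -0.4 0 0 4.83; 0 -16.4 29 -0.5 0 0 4.83; 0 0 0 0 0 0 0; 0 0 0 0 0 0 0; 0 0 0 0 0 0 0",
)

```text
time_s: 12.98
position: [0.5776, -0.1683, 0.2307]
tool_rot: [[0.904, 0.427, -0.002], [0.427, -0.904, 0.001], [-0.001, -0.002, -1.0]]
ft_force: [0.9, -0.1, 1.1]
grip_width: 0.0855
```

Run:
```python
from h import *
s=readout.observe();P=s['position'];print(s['time_s'],P,s['tool_rot'],s['ft_force'],s['q'])
m=eyes.camera_model("wrist");w=eyes.get_image("wrist")[:,:,::-1];c=eyes.get_image("scene")[:,:,::-1]
k=np.array([.5797,-.1687]);l=np.array([.904,.427])
for n,p in dict(knob=[*k,.142],vent=[*(k+.052*l),.118],gauge=[*(k-.05*l),.12],tcp142=[P[0],P[1],.142]).items():print(n,proj("wrist",p,m))
cv2.imwrite("pics/w6.png",np.vstack([w,cv2.resize(c[200:300,330:490],(320,200))[:, :].copy() if 0 else np.hstack([cv2.resize(c[190:290,330:490],(320,200)),cv2.resize(c[130:230,200:360],(320,200))])]))
plan([*k,.235],-64.7,1,0)
```

```text
12.9833 [ 0.5776 -0.1683  0.2307] [[ 0.9041  0.4274 -0.0023]
 [ 0.4274 -0.9041  0.0015]
 [-0.0014 -0.0023 -1.    ]] [ 0.8606 -0.0914  1.0794] [-27.5166  27.8021  67.3302   0.015   85.0239  37.179 ]
knob [320.6598 207.9154]
vent [320.6249 133.9539]
gauge [320.3895 256.884 ]
tcp142 [318.9957 210.1737]
0 1.2 1.7 -3.4 -0.07 0.04 0.07
```

View pics/w6.png

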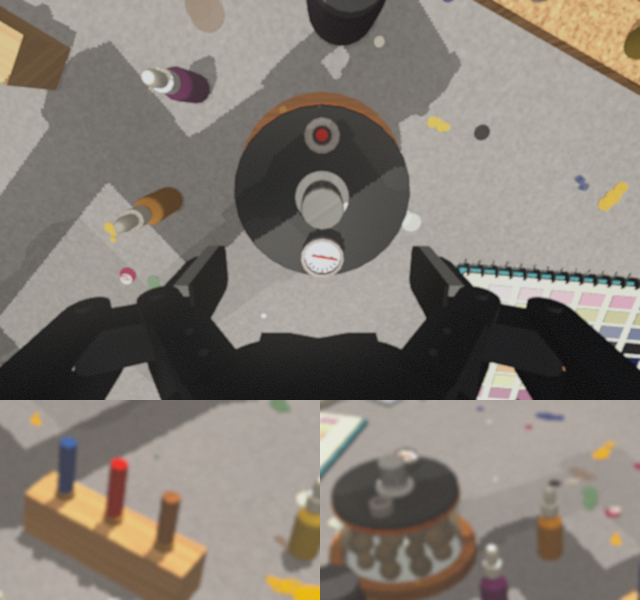

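The stylus stands seated between the other tools and the gauge needle has swung over. The knob is at (322.5,208), so I'll shift about +1 and +2 mm (tool x, y) and go down.

>>> arm_command(
  rows="0 1 2 20 0 0 0; 0 0 0 30 0 0 0; 0 0 0 30 0 0 0; 0 0 0 15 0 0 0; 0 0 0 0 0 0 0",
  squeeze=60,
)

```text
time_s: 13.5
position: [0.5784, -0.1683, 0.1336]
tool_rot: [[0.904, 0.428, -0.006], [0.428, -0.904, 0.003], [-0.004, -0.006, -1.0]]
ft_force: [0.2, 0.2, -0.4]
grip_width: 0.0853
```

>>> arm_command(
  rows="0 0 0 0 0 0 0; 0 0 0 0 0 0 0; 0 0 0 0 0 0 0",
)

```text
time_s: 13.75
position: [0.5804, -0.1703, 0.1389]
tool_rot: [[0.904, 0.427, 0.003], [0.427, -0.904, -0.001], [0.002, 0.002, -1.0]]
ft_force: [-0.2, 0.6, 0.3]
grip_width: 0.0853
```

>>> arm_command(
  rows="0 -0.3 -0.8 5 0 0 0; 0 0 0 5 0 0 0; 0 0 0 0 0 0 0; 0 0 0 0 0 0 0; 0 0 0 0 0 0 0",
)

```text
time_s: 14.17
position: [0.5792, -0.1698, 0.1273]
tool_rot: [[0.904, 0.427, 0.0], [0.427, -0.904, -0.0], [0.0, 0.0, -1.0]]
ft_force: [0.5, -0.3, -0.6]
grip_width: 0.0853
```

>>> arm_command(
  rows="0.4 0 0 0 0 0 0; 0.4 0 0 0 0 0 0; 0.4 0 0 0 0 0 0; 0.5 0 0 0 0 0 0; 0.5 0 0 0 0 0 0",
)

```text
time_s: 14.58
position: [0.5791, -0.1697, 0.1273]
tool_rot: [[0.904, 0.427, 0.0], [0.427, -0.904, -0.0], [0.0, 0.0, -1.0]]
ft_force: [0.7, 0.3, 0.2]
grip_width: 0.043
```

>>> arm_command(
  rows="1 0 0 0 0 0 0; 1 0 0 0 0 0 0; 1 0 0 0 0 0 0; 1 0 0 0 0 0 0; 1 0 0 0 0 0 0",
)

```text
time_s: 15.0
position: [0.5794, -0.17, 0.1276]
tool_rot: [[0.904, 0.427, 0.001], [0.427, -0.904, -0.001], [0.0, 0.001, -1.0]]
ft_force: [-0.6, -2.2, 3.2]
grip_width: 0.0307
```

>>> arm_command(
  rows="1 0 0 0 0 0 0; 1 0 0 0 0 0 0; 1 0 0 0 0 0 0",
)

```text
time_s: 15.25
position: [0.5793, -0.17, 0.1276]
tool_rot: [[0.904, 0.427, 0.001], [0.427, -0.904, -0.001], [0.0, 0.001, -1.0]]
ft_force: [-0.0, -2.2, 4.9]
grip_width: 0.0302
```

Gripped, at 30 mm width on the knob. Now a slow pull.

>>> arm_command(
  rows="1 0 0 -0.7 0 0 0; 1 0 0 -0.7 0 0 0; 1 0 0 -0.6 0 0 0; 1 0 0 0 0 0 0",
)

```text
time_s: 15.58
position: [0.5786, -0.1695, 0.1281]
tool_rot: [[0.904, 0.427, -0.002], [0.427, -0.904, 0.001], [-0.001, -0.002, -1.0]]
ft_force: [1.2, -2.5, -9.5]
grip_width: 0.0304
```

>>> arm_command(
  rows="1 0 0 -0.5 0 0 0; 1 0 0 -0.5 0 0 0; 1 0 0 0 0 0 0",
)

```text
time_s: 15.83
position: [0.5786, -0.1694, 0.1294]
tool_rot: [[0.904, 0.427, -0.002], [0.427, -0.904, 0.001], [-0.001, -0.002, -1.0]]
ft_force: [1.4, -1.7, -12.7]
grip_width: 0.0305
```

>>> arm_command(
  rows="1 0 0 -0.5 0 0 0; 1 0 0 -0.5 0 0 0; 1 0 0 0 0 0 0",
)

```text
time_s: 16.08
position: [0.5787, -0.1693, 0.1306]
tool_rot: [[0.904, 0.427, -0.002], [0.427, -0.904, 0.001], [-0.001, -0.002, -1.0]]
ft_force: [0.2, 0.0, -14.6]
grip_width: 0.0304
```

>>> arm_command(
  rows="1 0 0 -0.5 0 0 0; 1 0 0 0 0 0 0; 1 0 0 0 0 0 0",
)

```text
time_s: 16.33
position: [0.5786, -0.1694, 0.1312]
tool_rot: [[0.904, 0.427, -0.002], [0.427, -0.904, 0.001], [-0.001, -0.002, -1.0]]
ft_force: [-0.4, 0.9, -17.8]
grip_width: 0.0303
```

>>> arm_command(
  rows="1 0 0 -0.5 0 0 0; 1 0 0 0 0 0 0; 1 0 0 0 0 0 0",
)

```text
time_s: 16.58
position: [0.5789, -0.1695, 0.1323]
tool_rot: [[0.904, 0.427, -0.001], [0.427, -0.904, 0.0], [-0.0, -0.001, -1.0]]
ft_force: [-1.9, 1.8, -14.9]
grip_width: 0.0303
```

>>> arm_command(
  rows="1 0 0 -0.5 0 0 0; 1 0 0 0 0 0 0; 1 0 0 0 0 0 0",
)

```text
time_s: 16.83
position: [0.5796, -0.1699, 0.1338]
tool_rot: [[0.904, 0.427, 0.002], [0.427, -0.904, -0.001], [0.001, 0.002, -1.0]]
ft_force: [-1.7, 0.9, -6.2]
grip_width: 0.0302
```

>>> arm_command(
  rows="1 0 0 -0.5 0 0 0; 1 0 0 0 0 0 0; 1 0 0 0 0 0 0",
)

```text
time_s: 17.08
position: [0.5798, -0.1701, 0.1345]
tool_rot: [[0.904, 0.427, 0.003], [0.427, -0.904, -0.001], [0.002, 0.002, -1.0]]
ft_force: [-0.9, 0.4, 0.5]
grip_width: 0.0306
```

The seal let go after a peak of about 18 N, and the lid is about 7 mm up. I'll raise it to 20 mm.

>>> arm_command(
  rows="1 0 0 0 0 0 0; 1 0 0 -2 0 0 0; 1 0 0 -2 0 0 0; 1 0 0 -2 0 0 0; 1 0 0 0 0 0 0",
)

```text
time_s: 17.5
position: [0.5793, -0.1698, 0.1396]
tool_rot: [[0.904, 0.427, 0.001], [0.427, -0.904, -0.0], [0.001, 0.0, -1.0]]
ft_force: [0.0, 0.1, -3.6]
grip_width: 0.0305
```

>>> arm_command(
  rows="1 0 0 -2 0 0 0; 1 0 0 -2 0 0 0; 1 0 0 -2 0 0 0; 1 0 0 0 0 0 0; 1 0 0 0 0 0 0",
)

```text
time_s: 17.92
position: [0.5792, -0.1697, 0.1453]
tool_rot: [[0.904, 0.427, 0.0], [0.427, -0.904, -0.0], [0.0, 0.0, -1.0]]
ft_force: [-0.4, 0.4, -3.8]
grip_width: 0.0305
```

Run:
```python
from h import *
s=readout.observe();P=s['position'];print(s['time_s'],P,s['tool_rot'],s['ft_force'],s['wrist_torque'],s['grip_width'])
c=eyes.get_image("scene")[:,:,::-1];w=eyes.get_image("wrist")[:,:,::-1]
k=[.5797,-.1692]
print("crop px of lid underside/rim centre", [(proj("scene",[*k,z])-[190,110])*5 for z in(.09,.11)])
cv2.imwrite("pics/f1.png",np.vstack([cv2.resize(c[110:230,190:310],(600,600),interpolation=2)[100:430],cv2.resize(w[60:300],(600,225))]))
```

```text
17.9167 [ 0.5792 -0.1697  0.1453] [[ 0.9044  0.4267  0.0003]
 [ 0.4267 -0.9044 -0.0001]
 [ 0.0002  0.0002 -1.    ]] [-0.4146  0.4028 -3.7508] [ 0.0026 -0.0029 -0.0034] 0.030528972801371214
crop px of lid underside/rim centre [array([239.8344, 340.4992]), array([235.0736, 305.5548])]
```

View pics/f1.png

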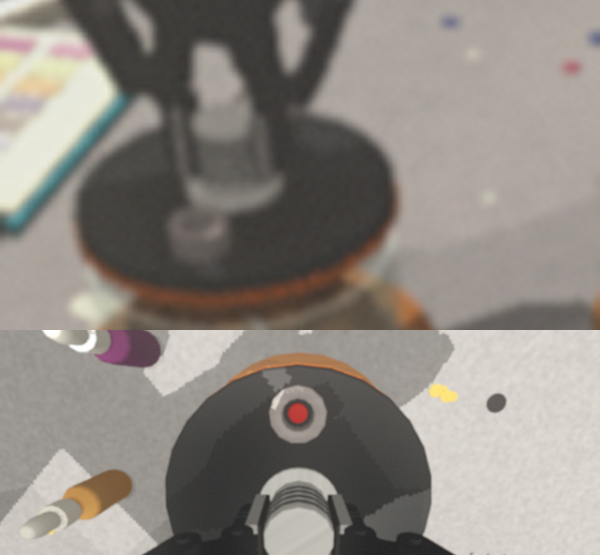

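The lid is level and carried at its own weight (-3.8 N), 17.7 mm up. A final 2.3 mm, then settle.

>>> arm_command(
  rows="1 0 0 -1.2 0 0 0; 1 0 0 -1.1 0 0 0; 1 0 0 0 0 0 0; 1 0 0 0 0 0 0; 1 0 0 0 0 0 0",
)

```text
time_s: 18.43
position: [0.5791, -0.1697, 0.1475]
tool_rot: [[0.904, 0.427, -0.0], [0.427, -0.904, -0.0], [-0.0, 0.0, -1.0]]
ft_force: [-0.5, 0.7, -4.5]
grip_width: 0.0307
```

>>> arm_command(
  rows="1 0 0 0 0 0 0; 1 0 0 0 0 0 0; 1 0 0 0 0 0 0; 1 0 0 0 0 0 0; 1 0 0 0 0 0 0",
)

```text
time_s: 18.85
position: [0.5791, -0.1697, 0.1475]
tool_rot: [[0.904, 0.427, -0.0], [0.427, -0.904, 0.0], [-0.0, -0.0, -1.0]]
ft_force: [-0.2, 0.5, -3.9]
grip_width: 0.0305
```

Run:
```python
from h import *
t=eyes.get_image("top")[:,:,::-1];c=eyes.get_image("scene")[:,:,::-1];t0=cv2.imread("pics/top0.png");c0=cv2.imread("pics/scene0.png")
s=readout.observe();print(s['time_s'],s['position'],s['ft_force'],s['grip_width'])
cv2.imwrite("pics/f2.png",np.vstack([np.hstack([cv2.resize(t0[110:290,200:440],(400,300)),cv2.resize(t[110:290,200:440],(400,300))]),np.hstack([cv2.resize(c0[120:330,190:510],(400,262)),cv2.resize(c[120:330,190:510],(400,262))])]))
```

```text
18.95 [ 0.5792 -0.1697  0.1475] [ 0.5244 -0.5153 -4.5551] 0.030687784883084282
```

View pics/f2.png

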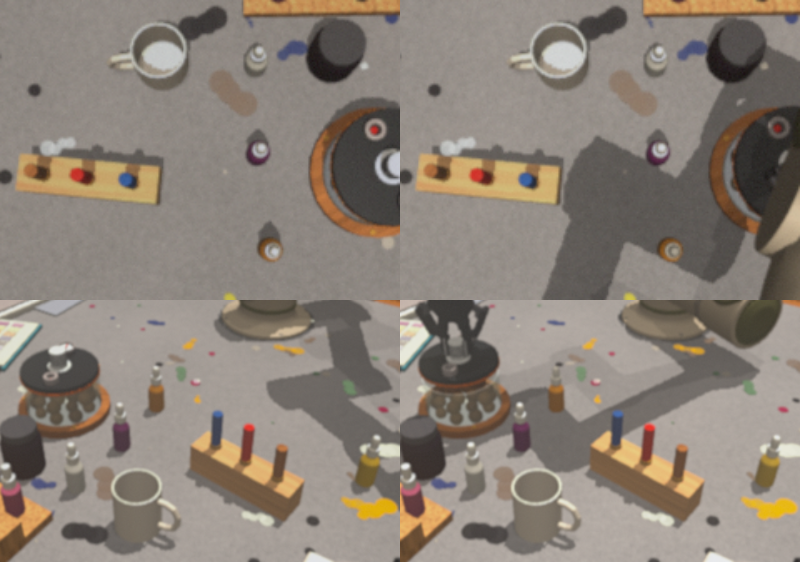

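The before and after pictures match: tools, mug, jar and bottles are where they were, the stylus is seated and the lid is held raised. I'll hand in.

```bash
python3 -c "
from rig import env
print(env.close_job())"
```

```text
the job is handed in; nothing more can be done
None
```

The job is handed in at about 19 s on the robot's clock, with the arm still holding the lid level about 20 mm above the canister rim.

- **Vent:** I pressed the red button with the stylus tip until it stopped moving at about 8 N. The gauge needle then showed swung over.
- **Stylus:** It is back in its hole, seated at the same height I took it from (gripper at 0.0972 m both times).
- **Lid:** A slow straight pull peaked at about 18 N around 4 mm up, slightly above the expected 16 N, and then the seal let go. The gripper is now 19.9 mm above where it gripped, carrying about 4 N, which is just the lid's weight. The grip did not slip.
- **Other things:** In the before and after pictures the other tools, mug, jar and bottles look unmoved.

No check failed. The 20 mm comes from how far the gripper rose and was not measured on the lid itself.

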